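# Shut the blow mould and throw its latch

## Task

Shut the two-part blow mould: with the fingertips push its loose half along the base until it meets the fixed half, then push the latch lever round past its dead point until it snaps into lock over the lug of the loose half. Only push: the loose half must stay down flat on its base, neither lifted nor tipped, and the other things on the bench are to be left where they are. Finish clear of everything.

Things in the scene. Friction and masses are not known exactly. Their poses are not given: they have to be found in the camera images.
- mould_base: Dark steel plate fixed to the bench; place and yaw vary. Origin: on the bench surface, mid parting line. In its frame: 12 mm thick, x -120 to 90, y -92 to 142 mm, with a tab to x = 145 (y 75 to 125) that carries the lever's spring strut (x 30 to 103, y 80 to 115, below z = 38). Low guide strips (top z = 20) at y = +-56 to 69, x -115 to 45 mm, lead the loose half along x.
- fixed_half (a point): Middle of the top of the fixed aluminium mould half, which is part of mould_base: x 0 to 45, y -55 to 55 mm in its frame, top at z = 82 mm, half-round hollow of about 30 mm radius in its parting face at x = 0.
- mould_half: Loose aluminium mould half, about 0.8 kg: 45 (x) x 110 (y) x 70 mm tall, on the base plate (z 12 to 82). Origin: centre of its underside, axes parallel to mould_base's. It slides along the base's +x: origin starts at x = -82 to -52 mm in the base frame, -22.5 when shut (faces touching). A lug for the latch (16 x 22 x 16 mm, z 34 to 50) stands out of its +y end, at its origin's x.
- push_face (a point): Point on the loose half's flat outer face (its -x side, turned away from the fixed half), in the middle of its length, 30 mm above its underside: where to push it, towards the base's +x.
- latch_lever (a joint): Angle of the latch lever about its vertical pivot, rad. 0 = open, where it starts and its spring holds it; grows anticlockwise seen from above. Dead point at 0.75: the spring resists up to there (0.6 N m at most), beyond it throws the lever by itself to the stop at 1.5 = locked.
- lever_pivot (a point): Lever pivot, vertical, at x = 30, y = 100, z = 42 mm in the mould_base frame; cap to z = 55. Lever: steel bar 14 mm wide, z 36 to 48, 118 mm long from the pivot. In that frame it points at angle (1.64 + joint value) rad from +x towards +y: near +y when open, -x when locked. A 40 mm hook on its leading side, 66 mm out, catches the lug; push its plain trailing side (+x side when open).
- lever_grip (a point): Middle of the upright black round grip on the lever's end: 108 mm from the pivot, 18 mm in diameter, z 48 to 84 mm above the bench, this point at z = 66 mm. It moves with the lever.
- wax_puck: round cake of wax, 60 mm across, 22 mm tall, right of the mould base; bystander. Origin: centre of its underside.
- paperweight: domed solid glass paperweight, 68 mm across, 56 mm tall, beyond the mould base; bystander. Origin: centre of its underside.
- cork_pad: flat cork pad 90 x 60 x 16 mm, near the lever; bystander. Origin: centre of its underside.
- block_mould: wooden cup on a stick handle (88 mm cup, 55 mm tall, handle 170 mm along its -x), at the side; bystander
- jacks: pair of dark steel spring jacks (long tongs), 250 mm long, lying flat, at the side; bystander
- steel_cup: open steel cup, 80 mm across, 95 mm tall, at the side; bystander. Origin: centre of its underside.
- bench_brush: brush lying at the side; bystander
Not all that is in view belongs to the job. There is more than one size of the mould_half; the job needs the smallest.

How it is judged:
By the outcome, as a careful person would: the job done as asked, in the order asked, and still so for the second after the job is handed in, with the robot touching nothing.
It also fails if it takes over 46 s, if anything falls off the work surface, if the arm or the gripper's body presses on something with over 40 N, if the wrist force passes 120 N, or if a joint passes its speed limit or range.

## Robot

A 6-joint arm with a two-finger parallel gripper is mounted at the origin on the work surface. World frame = base frame: x ahead of the robot, y to its left, z up, the work surface at z = 0. Lengths are in mm, angles in degrees, forces in N, time in s.
With the tool pointing down it reaches from about 300 to 850 mm from the base axis. Payload 4.2 kg.
Tool frame: the origin (TCP) lies on the centre line of the jaws, within the pads' length; the fingertips stand 14 mm ahead of it and the grasp point (between the pads) lies 5 mm behind it; z points along the fingers, y is the line along which they close (so a half turn about z gives the same grasp; the last joint's range is limited). The gripper opens to 91 mm and grips with 3 to 60 N. Pads are 32 mm wide; open, the fingers measure 118 mm over their backs; the gripper's body (76 mm by 178 mm) begins 60 mm behind the grasp point.
Start: joints at [-66.177, 18.312, 89.639, -0, 72.044, -1.146], TCP at [242.733, -521.27, 227.976] pointing down, gripper open.
Joint ranges: [-177.97, 177.97], [-48.28, 115.42], [12.27, 149.76], [-77.06, 257.06], [2.81, 150.46], [-146.56, 146.56]. Speed limits (degrees/s): [147.25, 147.25, 180, 180, 180, 180].

## Interface

Orientations are given as [roll, pitch, yaw] about the fixed x, y, z axes, in that order (R = Rz(yaw) Ry(pitch) Rx(roll)).
In Python, from workcell import env gives the robot as it stands.
- The arm moves only by the tool arm_command, never from a script. Its argument "motion" is a list of rows, each an object with "offset": the shift along the tool's x, y, z in m, a list of three; "spin": the turn about the tool's z in rad. In form: [{"offset": [tx, ty, tz], "spin": spin}, ...]. A call has 1 to 5 rows; each row shifts and turns the commanded pose from where the row before left it, along the tool's axes as they then stand; what a row does not reach is not made up. A row lasts 1/8 s, in which the tool goes at most 62.5 mm and 10.7 degrees, less where a joint would pass 70% of its speed; a pose out of reach is approached as far as the arm can. A call with a gripper value outside its range is refused whole. "jaw" is the finger opening in m, from 0 to 0.0912, set as the call begins (left out, the last holds). The fingers move at their own pace and stop on an object; "newtons" is the grip in N (left out, the last holds). Time passes only in rows, so rows that do not move let the fingers close. It gives the time, the measured TCP pose, the force, the opening and the grip force at its end, in the units of the state.
- env.state(): the state, without advancing time (a new reading comes with each control period).
- env.grab_frame(name): name is "side" or "top" or "wrist"; returns (picture, depth): 384x512x3 uint8, blue, green, red; 384x512 float32, mm along the optical axis (not along the pixel's ray), 0 where there is no reading.
- env.camera_model(name): a dict with "fx", "fy", "cx", "cy" (pixels), "eye" and "rotation" of the camera in the world; the wrist camera has in their place "hand_eye" (4x4, takes a point from camera to tool coordinates, whose origin is the TCP and whose axes are the flange's). Camera axes: x right, y down, z forward; pixel columns grow to the right and rows downward; lengths in mm; the calibration is good to about 2 mm. A picture is of the moment at which its call begins: read the wrist's pose just before it. camera_model takes no time and is no camera call.
- env.job_done(): hands the job in; it is judged then, once.
Trained networks look in the newest picture that a camera, given by its name, has taken for a name from the list of things; names that differ only in an ending like _2 or _b are one class to them, and where a whole thing is asked for, a point or a joint stands for the part that bears it (a point fixed in the world has none). Each returns a list of dicts, best first, with "score" (0 to 1); they miss things now and then, are a little off and sometimes report something else, mostly with a low value. They report only what shows in the picture. A call takes as long as a camera call. They do not tell look-alikes from the thing itself.
- env.boxes_of(camera, target): "bbox" ([left, top, right, bottom] in pixels, round what is visible of it).
- env.pinpoint(camera, target): "location" ([column, row] in pixels: a listed point, or the origin of a listed thing).
The state is a dict: "time_s": time; "qpos": joint angles; "qvel": joint speeds; "effort": joint torques, N m; "ee_pos": TCP position; "ee_rot": TCP orientation; "force": force on the tool from outside, world axes, zero at the start; "torque": the same for the moment, N m; "gripper_width": finger opening in mm; "gripper_force": force on a finger pad.
Only numpy, scipy, OpenCV 4.12 (cv2) and the standard library are available. Lean on these libraries where they do the work, as an engineer would, in place of code of your own. Each camera call takes 0.05 s, during which the arm holds its last target. There are 200 camera calls.

## Working session

There is one attempt and no reset: what is moved stays moved. The work goes in short steps, Python scripts to look and compute and a tool call to move; the robot and the scene stay as the last step left them, time stands still between calls to the robot, and variables do not carry over. Pictures are saved under pics/ and viewed, at most 10 in all, crops included, and the job is handed in when it is done.

Besides the shell and the picture viewer there is one more tool, called after "Request:" in YAML: its name, and indented under it one key for each argument. arm_command: Moves the arm, as the interface text tells. Its arguments: {"type":"object","properties":{"motion":{"type":"array"},"jaw":{"type":"number"},"newtons":{"type":"number"}},"required":["motion"]}

```bash
mkdir -p pics; cat > h.py <<'E'
import numpy as np, cv2
from workcell import env
def world(cam,u,v,d=None,z=None):
    m=env.camera_model(cam); r=np.array([(u-m['cx'])/m['fx'],(v-m['cy'])/m['fy'],1.])
    R=np.array(m['rotation']); e=np.array(m['eye'])
    w=R@r
    if z is not None: d=(z-e[2])/w[2]
    return e+w*d
E
python3 - <<'E'
from h import *
for c in ('top','side'):
    p,d=env.grab_frame(c); cv2.imwrite(f'pics/{c}0.png',p); np.save(f'{c}0.npy',d)
    m=env.camera_model(c); print(c,m['eye'],np.round(m['rotation'],3).tolist(),m['fx'])
    for t in ('mould_base','mould_half'): print(t,[(np.round(b['bbox']),round(b['score'],2)) for b in env.boxes_of(c,t)[:4]])
    for t,z in (('mould_base',0),('fixed_half',82),('push_face',42),('lever_pivot',42),('lever_grip',66),('mould_half',12)):
        for b in env.pinpoint(c,t)[:3]:
            u,v=b['location']; print(t,round(b['score'],2),np.round([u,v]),np.round(world(c,u,v,z=z)))
E
```

```text
top [ 393.62673873   14.44730488 1533.81537271] [-173.706, 0.612, -89.822] 465.29697356490766
mould_base [(array([207., 139., 301., 217.]), 0.95), (array([398., 225., 414., 290.]), 0.61), (array([204., 170., 236., 183.]), 0.28)]
mould_half [(array([250., 193., 292., 209.]), 0.86), (array([272., 243., 326., 273.]), 0.73), (array([186., 253., 247., 284.]), 0.63)]Traceback (most recent call last):
  File "<stdin>", line 8, in <module>
  File "h.py", line 7, in world
    if z is not None: d=(z-e[2])/w[2]
                                 ~^^^
IndexError: invalid index to scalar variable.
```

```bash
sed -i "s/R=np.array(m\['rotation'\])/R=Rot.from_euler('xyz',m['rotation'],degrees=True).as_matrix()/; 1a from scipy.spatial.transform import Rotation as Rot" h.py
python3 - <<'E'
from h import *
for c in ('top','side'):
    p,d=env.grab_frame(c); cv2.imwrite(f'pics/{c}0.png',p); np.save(f'{c}0.npy',d)
    m=env.camera_model(c); print(c,m['eye'],m['rotation'],m['fx'])
    for t in ('mould_half','latch_lever'): print(t,[(np.round(b['bbox']),round(b['score'],2)) for b in env.boxes_of(c,t)[:4]])
    for t,z in (('mould_base',0),('fixed_half',82),('push_face',42),('lever_pivot',42),('lever_grip',66),('mould_half',12)):
        for b in env.pinpoint(c,t)[:3]:
            u,v=b['location']; print(t,round(b['score'],2),np.round([u,v]),np.round(world(c,u,v,z=z)))
a=cv2.imread('pics/top0.png'); cv2.imwrite('pics/top0c.png',cv2.resize(a[100:310,150:430],None,fx=2.8,fy=2.8,interpolation=cv2.INTER_CUBIC))
print(env.state())
E
```

```text
top [ 393.62673873   14.44730488 1533.81537271] [-173.70584633    0.61177385  -89.82190143] 465.29697356490766
mould_half [(array([189., 252., 244., 283.]), 0.89), (array([271., 242., 328., 275.]), 0.79), (array([252., 193., 290., 210.]), 0.65)]
latch_lever [(array([208., 164., 247., 188.]), 0.58)]
mould_base 0.65 [273. 182.] [592. -29.   0.]
fixed_half 0.93 [272. 174.] [609. -22.  82.]
fixed_half 0.62 [206. 173.] [612. 185.  82.]
push_face 0.92 [213. 276.] [288. 164.  42.]
push_face 0.6 [298. 247.] [ 379. -107.   42.]
lever_pivot 0.94 [240. 171.] [622.  80.  42.]
lever_grip 0.75 [210. 174.] [611. 174.  66.]
lever_grip 0.33 [214. 212.] [488. 162.  66.]
mould_half 0.9 [220. 265.] [321. 144.  12.]
mould_half 0.89 [272. 200.] [533. -23.  12.]
mould_half 0.71 [293. 256.] [351. -93.  12.]
side [-93.04725286 767.76065967 853.35388437] [-127.55143316    0.35217515 -140.21673496] 392.7759978070946
mould_half [(array([296., 187., 349., 235.]), 0.83), (array([246., 181., 276., 218.]), 0.77), (array([251., 230., 312., 288.]), 0.67)]
latch_lever [(array([193., 202., 222., 220.]), 0.77)]
mould_ba
[... 509 characters left out ...]
2. 268.] [313. 151.  12.]
{'time_s': 1.1, 'qpos': array([-6.61778940e+01,  1.83106678e+01,  8.96381680e+01, -1.24218172e-03,
        7.20439997e+01, -1.14658582e+00]), 'qvel': array([-0.03737308, -0.09796431, -0.02258636,  0.01946809, -0.07509392,
        0.06080807]), 'effort': array([-2.28439603e-03, -4.12369144e+01, -2.32232022e+01,  7.26459478e-02,
        3.75774025e-02,  7.45921341e-06]), 'ee_pos': array([ 242.71740576, -521.2833919 ,  227.99393826]), 'ee_rot': array([1.79992861e+02, 1.32485586e-03, 2.49690746e+01]), 'force': array([-0.39395343,  0.20165041, -0.41029225]), 'torque': array([ 0.0019787 , -0.01999929, -0.06838459]), 'gripper_force': 0.0, 'gripper_width': 91.3063929522968}
```

View pics/top0c.png

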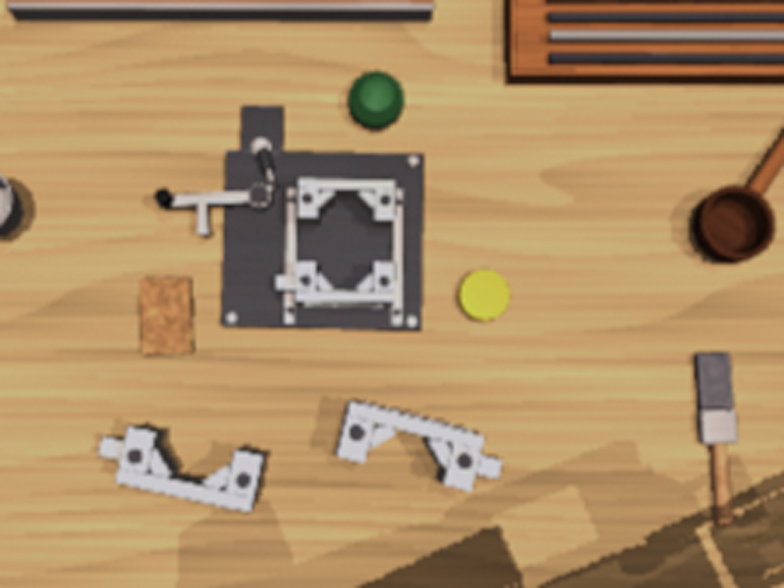

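View pics/side0.png

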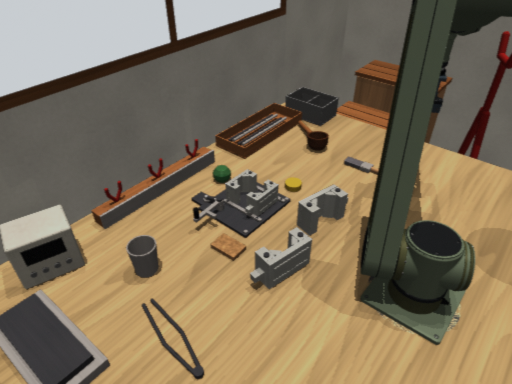

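```bash
python3 - <<'E'
from h import *
print(np.round(env.camera_model('wrist')['hand_eye'],3).tolist(), {k:v for k,v in env.camera_model('wrist').items() if k!='hand_eye'})
pts=np.array([[224,153],[221,327],[423,152],[421,330]])/2.8+[150,100]
loc=np.array([[90,142],[-120,142],[90,-92],[-120,-92]],float)
W=np.array([world('top',*p,z=12)[:2] for p in pts]); print(W.round())
R,_,=Rot.align_vectors(np.c_[W-W.mean(0),np.zeros(4)],np.c_[loc-loc.mean(0),np.zeros(4)])
y=R.as_euler('xyz')[2]; o=W.mean(0)-(R.as_matrix()[:2,:2]@loc.mean(0)); print(np.degrees(y),o)
print((W-o-loc@R.as_matrix()[:2,:2].T).round(1))
for n,p in dict(half=(-60,0),piv=(30,100),fix=(22,0)).items(): print(n,o+R.as_matrix()[:2,:2]@p)
# minAreaRect? half outer face edge from crop
for p in ((300,292),(390,292),(285,282),(265,195),(165,198)): print(p, world('top',p[0]/2.8+150,p[1]/2.8+100,z=60).round())
E
```

```text
[[-0.0, -0.967, -0.256, 72.252], [1.0, -0.0, 0.0, -0.291], [-0.0, -0.256, 0.967, -156.669], [0.0, 0.0, 0.0, 1.0]] {'fx': 280.6392764081119, 'fy': 280.6392764081119, 'cx': 253.85780736653626, 'cy': 193.5679955833789}
[[ 683.  115.]
 [ 476.  117.]
 [ 684. -121.]
 [ 473. -117.]]
-0.4399138642560615 [594.03563886 -26.53587533]
[[-2.3  0.3]
 [ 1.3  0.3]
 [ 0.9 -1.5]
 [ 0.2  0.8]]
half [534.03740737 -26.07520314]
piv [624.80254159  73.23084104]
fix [616.0349904  -26.70478847]
(300, 292) [514.  24.  60.]
(390, 292) [514. -78.  60.]
(285, 282) [525.  41.  60.]
(265, 195) [625.  65.  60.]
(165, 198) [621. 179.  60.]
```

Request:
arm_command:
  motion:
    - {"offset":[0,0,0],"spin":0.148}
    - {"offset":[0,0,0],"spin":0.148}
    - {"offset":[0,0,0],"spin":0.148}
    - {"offset":[0.025,-0.055,0],"spin":0}
    - {"offset":[0.025,-0.055,0],"spin":0}
  jaw: 0.05

```text
time_s: 1.72
ee_pos: [294.0, -410.7, 227.7]
ee_rot: [-180.0, -0.0, -0.6]
force: [1.5, -0.9, 0.2]
gripper_width: 50.2
gripper_force: 0.0
```

Request:
arm_command:
  motion:
    - {"offset":[0.025,-0.055,0],"spin":0}
    - {"offset":[0.025,-0.055,0],"spin":0}
    - {"offset":[0.025,-0.055,0],"spin":0}
    - {"offset":[0.025,-0.055,0],"spin":0}
    - {"offset":[0.025,-0.055,0],"spin":0}

```text
time_s: 2.35
ee_pos: [421.5, -135.9, 228.3]
ee_rot: [180.0, -0.1, -0.5]
force: [1.4, -0.6, 0.6]
gripper_width: 50.0
gripper_force: 0.0
```

Request:
arm_command:
  motion:
    - {"offset":[0.025,-0.055,0],"spin":0}
    - {"offset":[0.025,-0.055,0],"spin":0}
    - {"offset":[0,0,0],"spin":0}

```text
time_s: 2.72
ee_pos: [473.1, -24.8, 227.9]
ee_rot: [-180.0, -0.0, -0.1]
force: [-0.4, -0.5, -0.2]
gripper_width: 50.1
gripper_force: 0.0
```

```bash
cat >> h.py <<'E'
def wcam(s):
    T=np.eye(4); T[:3,:3]=Rot.from_euler('xyz',s['ee_rot'],degrees=True).as_matrix(); T[:3,3]=s['ee_pos']
    return T@np.array(env.camera_model('wrist')['hand_eye'])
def wrist(T,u,v,z=None,d=None):
    m=env.camera_model('wrist'); w=T[:3,:3]@np.array([(u-m['cx'])/m['fx'],(v-m['cy'])/m['fy'],1.])
    if d is None: d=(z-T[2,3])/w[2]
    return T[:3,3]+w*d
E
python3 - <<'E'
from h import *
T=wcam(env.state()); p,d=env.grab_frame('wrist'); np.savez('w1.npz',T=T,d=d)
cv2.imwrite('pics/w1.png',cv2.resize(p,(800,600)))
for t,z in (('mould_base',0),('fixed_half',82),('push_face',42),('lever_pivot',42),('lever_grip',66),('mould_half',12)):
    for b in env.pinpoint('wrist',t)[:2]:
        u,v=b['location']; print(t,round(b['score'],2),np.round([u,v]),np.round(wrist(T,u,v,z=z)))
# points by height
v,u=np.mgrid[:384,:512]; m=env.camera_model('wrist')
P=np.stack([(u-m['cx'])/m['fx']*d,(v-m['cy'])/m['fy']*d,d],-1)@T[:3,:3].T+T[:3,3]
def rng(n,lo,hi,x0,x1,y0,y1):
    k=(d>0)&(P[...,2]>lo)&(P[...,2]<hi)&(P[...,0]>x0)&(P[...,0]<x1)&(P[...,1]>y0)&(P[...,1]<y1)
    q=P[k]; print(n,k.sum(),np.percentile(q,[1,50,99],axis=0).round(1).tolist() if k.sum() else '')
rng('half top',76,88,480,580,-100,60)
rng('fixed top',76,88,585,660,-100,60)
rng('grip top',76,92,560,680,120,230)
rng('plate',6,16,460,700,-130,130)
E
```

```text
mould_base 0.86 [252.  79.] [596. -22.   0.]
fixed_half 0.97 [255.  41.] [619. -26.  82.]
push_face 0.98 [254. 157.] [501. -25.  42.]
lever_pivot 0.69 [164.  40.] [630.  75.  42.]
lever_grip 0.9 [55. 42.] [623. 180.  66.]
mould_half 0.68 [253. 132.] [529. -23.  12.]
mould_half 0.59 [301. 259.] [348. -93.  12.]
half top 2946 [[503.7, -78.8, 79.1], [519.8, -22.9, 81.7], [546.8, 29.3, 85.5]]
fixed top 3978 [[596.3, -80.4, 76.9], [625.2, -26.8, 81.8], [640.9, 27.6, 85.7]]
grip top 358 [[613.4, 172.0, 76.4], [621.2, 178.6, 83.2], [629.7, 188.3, 85.2]]
plate 20374 [[478.3, -116.5, 10.0], [580.8, 3.0, 11.9], [678.8, 114.4, 14.5]]
```

View pics/w1.png

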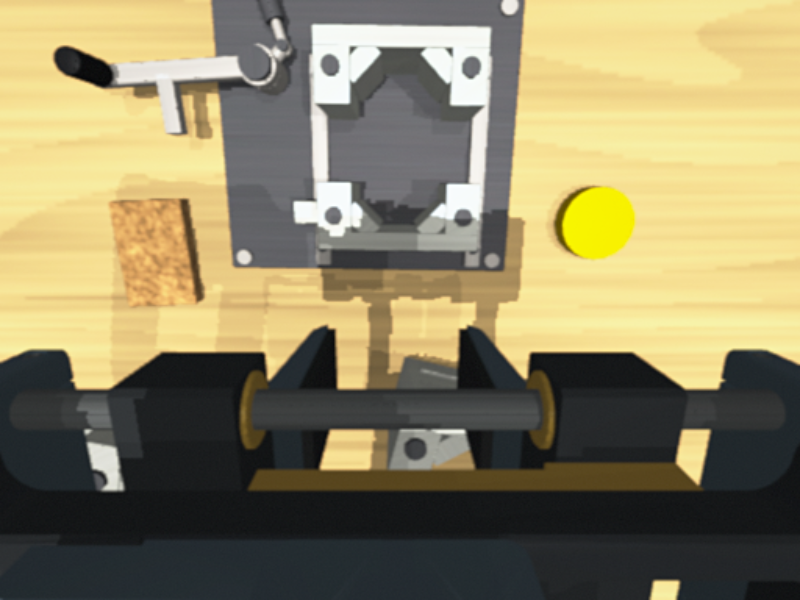

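Request:
arm_command:
  motion:
    - {"offset":[-0.003,0,0.06],"spin":0}
    - {"offset":[0,0,0.06],"spin":0}
    - {"offset":[0,0,0.05],"spin":0}
    - {"offset":[0,0,0.012],"spin":0}
    - {"offset":[0.008,0,0],"spin":0}

```text
time_s: 3.7
ee_pos: [477.0, -28.7, 46.3]
ee_rot: [180.0, 0.0, -0.5]
force: [0.9, -0.4, 1.2]
gripper_width: 49.9
gripper_force: 0.0
```

Request:
arm_command:
  motion:
    - {"offset":[0.005,0,0],"spin":0}
    - {"offset":[0.005,0,0],"spin":0}
    - {"offset":[0.005,0,0],"spin":0}
    - {"offset":[0.005,0,0],"spin":0}
    - {"offset":[0.005,0,0],"spin":0}

```text
time_s: 4.32
ee_pos: [499.7, -28.2, 46.8]
ee_rot: [-180.0, 0.2, -0.4]
force: [-7.1, 0.3, 5.0]
gripper_width: 49.8
gripper_force: 3.4
```

Request:
arm_command:
  motion:
    - {"offset":[0.005,0,0],"spin":0}
    - {"offset":[0.005,0,0],"spin":0}
    - {"offset":[0.005,0,0],"spin":0}
    - {"offset":[0.005,0,0],"spin":0}
    - {"offset":[0.003,0,0],"spin":0}

```text
time_s: 4.95
ee_pos: [523.3, -28.4, 46.8]
ee_rot: [-180.0, 0.2, -0.4]
force: [-7.0, -0.8, 5.4]
gripper_width: 50.2
gripper_force: 3.7
```

Request:
arm_command:
  motion:
    - {"offset":[0.004,0,0],"spin":0}
    - {"offset":[0.003,0,0],"spin":0}
    - {"offset":[0.002,0,0],"spin":0}

```text
time_s: 5.32
ee_pos: [532.1, -28.5, 46.8]
ee_rot: [-180.0, 0.2, -0.5]
force: [-7.7, -1.0, 5.6]
gripper_width: 49.8
gripper_force: 3.6
```

Request:
arm_command:
  motion:
    - {"offset":[0.002,0,0],"spin":0}
    - {"offset":[0.001,0,0],"spin":0}

```text
time_s: 5.58
ee_pos: [532.9, -28.5, 46.7]
ee_rot: [-180.0, 0.5, -0.5]
force: [-13.6, -0.4, 10.2]
gripper_width: 49.9
gripper_force: 6.6
```

Request:
arm_command:
  motion:
    - {"offset":[0.002,0,0],"spin":0}
    - {"offset":[0,0,0],"spin":0}

```text
time_s: 5.82
ee_pos: [532.8, -28.5, 46.8]
ee_rot: [-180.0, 0.7, -0.5]
force: [-15.5, 0.4, 13.8]
gripper_width: 49.8
gripper_force: 8.3
```

Request:
arm_command:
  motion:
    - {"offset":[-0.03,0,0],"spin":0}
    - {"offset":[-0.03,0,0],"spin":0}
    - {"offset":[0,0,-0.06],"spin":0}
    - {"offset":[0,0,-0.06],"spin":0}
    - {"offset":[0,0,-0.03],"spin":0}
  jaw: 0

```text
time_s: 6.45
ee_pos: [481.2, -28.3, 200.8]
ee_rot: [180.0, -0.5, -0.5]
force: [-0.6, -0.5, 0.2]
gripper_width: 2.8
gripper_force: 0.0
```

```bash
python3 - <<'E'
from h import *
s=env.state();T=wcam(s); p,d=env.grab_frame('wrist')
cv2.imwrite('pics/w2.png',cv2.resize(p,(800,600))); print(s['ee_pos'],s['gripper_width'])
m=env.camera_model('wrist'); v,u=np.mgrid[:384,:512]
P=np.stack([(u-m['cx'])/m['fx']*d,(v-m['cy'])/m['fy']*d,d],-1)@T[:3,:3].T+T[:3,3]
for n,a in dict(tops=(78,86,530,660,-100,60),grip=(78,92,560,680,120,230)).items():
    k=(d>0)&(P[...,2]>a[0])&(P[...,2]<a[1])&(P[...,0]>a[2])&(P[...,0]<a[3])&(P[...,1]>a[4])&(P[...,1]<a[5])
    print(n,np.percentile(P[k],[1,50,99],axis=0).round(1).tolist() if k.any() else None)
E
```

```text
[481.15776436 -28.28698463 200.84319732] 2.7964984185323756
tops [[551.3, -79.9, 79.4], [601.9, -25.1, 81.8], [640.5, 28.5, 85.5]]
grip [[613.5, 172.3, 78.1], [621.5, 178.7, 83.3], [629.8, 188.5, 85.4]]
```

View pics/w2.png

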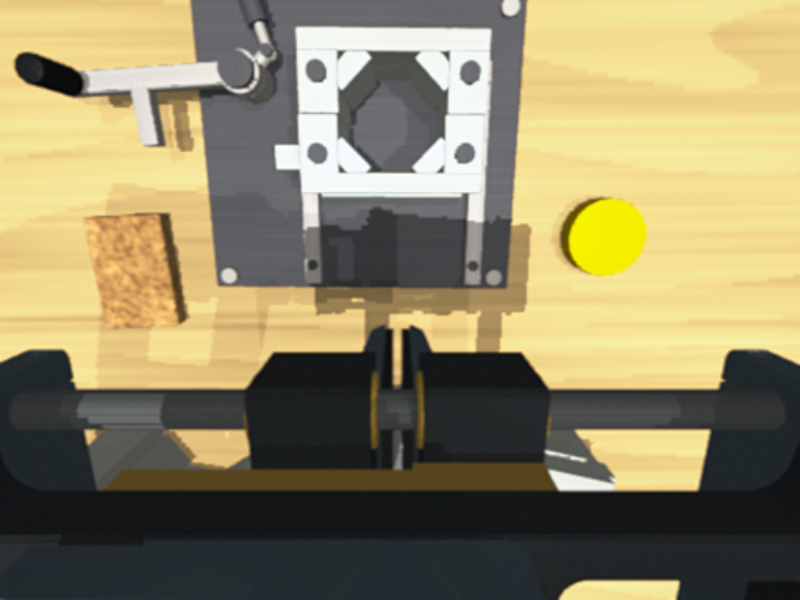

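Request:
arm_command:
  motion:
    - {"offset":[0.038,-0.043,0],"spin":0}
    - {"offset":[0.038,-0.043,0],"spin":0}
    - {"offset":[0.038,-0.043,0],"spin":0}
    - {"offset":[0.038,-0.043,0],"spin":0}
    - {"offset":[0.038,-0.043,0],"spin":0}

```text
time_s: 7.12
ee_pos: [672.3, 187.0, 196.7]
ee_rot: [-180.0, -0.2, -0.5]
force: [1.1, -0.6, -0.1]
gripper_width: 0.3
gripper_force: 0.0
```

Request:
arm_command:
  motion:
    - {"offset":[0,0,0],"spin":0}
    - {"offset":[0,0,0.05],"spin":0}
    - {"offset":[0,0,0.05],"spin":0}
    - {"offset":[0,0,0.033],"spin":0}
    - {"offset":[0,0,0],"spin":0}

```text
time_s: 7.75
ee_pos: [668.4, 184.0, 60.6]
ee_rot: [179.9, 0.3, -0.5]
force: [0.6, 0.2, -0.7]
gripper_width: 0.5
gripper_force: 0.0
```

Request:
arm_command:
  motion:
    - {"offset":[-0.008,0,-0.008],"spin":0}
    - {"offset":[-0.01,0,0],"spin":-0.07}
    - {"offset":[-0.006,0,0],"spin":0}
    - {"offset":[-0.005,0,0],"spin":0}

```text
time_s: 8.25
ee_pos: [644.9, 185.3, 74.2]
ee_rot: [-179.9, -0.6, 3.5]
force: [5.4, 1.0, 2.6]
gripper_width: 0.5
gripper_force: 2.9
```

Request:
arm_command:
  motion:
    - {"offset":[-0.011,-0.002,0],"spin":-0.1}
    - {"offset":[-0.011,-0.002,0],"spin":-0.1}
    - {"offset":[-0.011,-0.002,0],"spin":-0.1}

```text
time_s: 8.62
ee_pos: [612.1, 186.0, 74.2]
ee_rot: [179.9, -0.7, 20.9]
force: [5.7, -1.2, 4.6]
gripper_width: 0.6
gripper_force: 2.8
```

Request:
arm_command:
  motion:
    - {"offset":[-0.011,-0.002,0],"spin":-0.1}
    - {"offset":[-0.011,-0.002,0],"spin":-0.1}
    - {"offset":[-0.011,-0.002,0.002],"spin":-0.1}
    - {"offset":[-0.011,-0.002,0],"spin":-0.1}

```text
time_s: 9.12
ee_pos: [567.3, 171.2, 70.6]
ee_rot: [179.9, -0.2, 43.8]
force: [1.4, -0.1, -1.2]
gripper_width: 0.6
gripper_force: 0.6
```

Request:
arm_command:
  motion:
    - {"offset":[-0.011,-0.002,0],"spin":-0.1}
    - {"offset":[-0.011,-0.002,0],"spin":-0.1}

```text
time_s: 9.38
ee_pos: [547.8, 157.5, 69.9]
ee_rot: [180.0, -0.0, 55.2]
force: [-0.8, -0.2, -0.3]
gripper_width: 0.4
gripper_force: 0.0
```

Request:
arm_command:
  motion:
    - {"offset":[0.03,0,0],"spin":0}
    - {"offset":[0,0,-0.06],"spin":0}
    - {"offset":[0,0,-0.06],"spin":0}
    - {"offset":[-0.03,0,-0.05],"spin":0}
    - {"offset":[-0.05,0,0],"spin":0}

```text
time_s: 10.0
ee_pos: [521.7, 117.1, 244.3]
ee_rot: [179.5, -0.5, 55.2]
force: [0.2, -1.5, -1.3]
gripper_width: 0.4
gripper_force: 0.0
```

Request:
arm_command:
  motion:
    - {"offset":[-0.06,0,0],"spin":0.18}
    - {"offset":[-0.05,0,0],"spin":0.18}
    - {"offset":[0,0,0],"spin":0}

```text
time_s: 10.38
ee_pos: [447.2, 30.6, 240.0]
ee_rot: [180.0, -0.0, 34.3]
force: [0.1, -0.2, 0.5]
gripper_width: 0.3
gripper_force: 0.0
```

```bash
python3 - <<'E'
from h import *
s=env.state();T=wcam(s); p,d=env.grab_frame('wrist')
cv2.imwrite('pics/w3.png',cv2.resize(p,(800,600))); print(s['time_s'],s['ee_pos'],s['ee_rot'])
for t,z in (('lever_pivot',42),('lever_grip',66)):
    for b in env.pinpoint('wrist',t)[:2]:
        u,v=b['location']; print(t,round(b['score'],2),np.round([u,v]),np.round(wrist(T,u,v,z=z)))
E
```

```text
10.375 [447.16706037  30.56044709 239.96861544] [ 1.79968619e+02 -1.28259347e-02  3.42566858e+01]
lever_pivot 0.89 [312.  24.] [629.  76.  42.]
lever_pivot 0.39 [350. 103.] [588. -14.  42.]
lever_grip 0.76 [258. 109.] [519.  74.  66.]
```

View pics/w3.png

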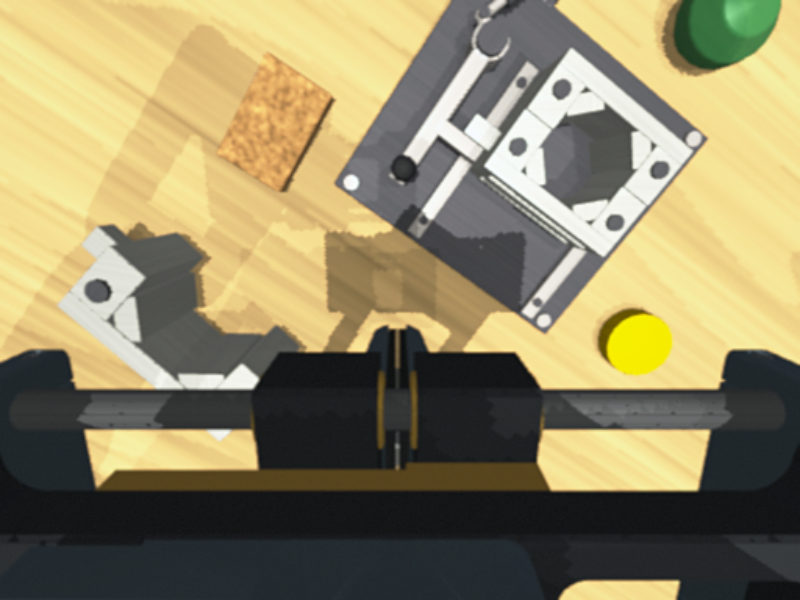

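The picture shows the halves shut, the grip at (403,168) with the lever along −x, so at its 1.5 rad stop. The hook at (462,140) is behind the lug at (482,130), and the arm is clear.

```bash
python3 -c "
from workcell import env
print(env.job_done())"
```

```text
the job is handed in; nothing more can be done
None
```

The mould is shut, the lever is locked over the lug of the loose half, and I handed the job in with the arm clear of everything, about 10.5 s into the 46 s allowed.

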